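# Gauge a dry-block well and fit the insert that fills it

### The arm

A 6-joint arm with a two-finger parallel gripper is mounted at the origin on a cart in front of the work surface, level with it; the furniture and walls round the work are solid. World frame = base frame: x ahead of the robot, y to its left, z up, the work surface at z = 0. Lengths are in m, angles in rad, forces in N, time in s.
With the tool pointing down it reaches from about 0.25 to 0.775 m from the base axis. Payload 4 kg.
Tool frame: the origin (TCP) lies midway between the tips of the shut fingers; the grasp point (between the pads) lies 19 mm behind it (robot.grasp_offset is the distance from the TCP to the grasp point, in m); z points along the fingers, y is the direction in which the jaws open and shut (so a half turn about z gives the same grasp; the last joint's range is limited). The gripper opens to 94 mm and grips with 3 to 60 N. Pads are 16 mm wide; open, the fingers measure 119 mm over their backs; the gripper's body (75 mm by 177 mm) begins 78 mm behind the grasp point.
Start: joints at [1.08, 0.087, 1.371, -0, 1.684, -0.103], TCP at [0.208, 0.509, 0.206] pointing down, gripper open.
Joint ranges: [-3.1, 3.1], [-0.76, 2.03], [0.27, 2.55], [-1.08, 4.22], [0.17, 2.65], [-2.57, 2.57]. Speed limits (rad/s): [2.79, 2.79, 3.14, 3.14, 3.14, 3.14].

### API

Orientations are given as [roll, pitch, yaw] about the fixed x, y, z axes, in that order (R = Rz(yaw) Ry(pitch) Rx(roll)).
In Python, from bench import status, viewer, order, robot gives the robot as it stands. The module is installed in compiled form; this text tells all that it offers.
- The arm moves only by the tool move_arm, never from a script. Its argument "targets" is a list of rows, each a list of 3 entries, a list of its own where there are three numbers: the shift along the tool's x, y, z in mm, then the turn, a rotation vector about the tool's x, y, z in degrees, then the opening, from -1 (shut) to 1 (fully open). A call has 1 to 20 rows; each row is the pose to reach, as a shift and turn from the pose commanded when the call began, along the tool's axes at that moment; what a row does not reach only later rows make up. A row lasts 1/8 s, in which the tool goes at most 62.5 mm and 10.7 degrees, less where a joint would pass 70% of its speed; a pose out of reach is approached as far as the arm can. A call with a gripper value outside its range is refused whole. The fingers move at their own pace and stop on an object; the grip force is fixed at half the most. Time passes only in rows, so rows that repeat a pose let the fingers close. It gives the time, the measured TCP pose, the force and the opening at its end, in the units of the state.
- status.get_obs(): the state, without advancing time (a new reading comes with each control period).
- viewer.snapshot(name): name is "scene" or "top"; returns the picture (480x640x3 uint8, red, green, blue); there is no depth.
- viewer.camera_model(name): a dict with "K" (3x3 intrinsics, pixels), "D" ([k1, k2, p1, p2, k3] as OpenCV has them; the pictures are not rectified), "xyz" and "attitude" of the camera in the world. Camera axes: x right, y up, looking along -z (the intrinsics and any distortion apply to the point x, -y, -z); pixel columns grow to the right and rows downward; lengths in m; the calibration is good to about 2 mm. A picture is of the moment at which its call begins. camera_model takes no time and is no camera call.
- order.close_job(): hands the job in, once; it reports no verdict.
The state is a dict: "time": time; "joint_positions": joint angles; "qvel": joint speeds; "joint_torque": joint torques, N m; "tool_pos": TCP position; "ee_rot": TCP orientation; "wrist_force": force on the tool from outside, world axes, zero at the start; "wrist_torque": the same for the moment, N m; "width": finger opening in m.
Only numpy, scipy, OpenCV 4.12 (cv2) and the standard library are available. Lean on these libraries where they do the work, as an engineer would, in place of code of your own. Each camera call takes 0.05 s, during which the arm holds its last target. There are 200 camera calls.

### The job

The middle well of the dry-block heater has to be filled with a solid insert, but nobody knows how deep it is: lower the depth rod into it, feel gently for the floor, and put the rod back in its socket. Then take the one insert whose shoulder will be level with the block's face when its nose stands on the floor, press it firmly home past the spring balls without forcing it, and let go. Leave the other two inserts in the tray and do not disturb anything else.

Things in the scene. Friction and masses are not known exactly. Their poses are not given: they have to be found in the camera images.
- heater: White dry-block heater, fixed, origin on the worktop under the well, yawed. Housing 74 mm high, 81 mm to each side (y) and 74 mm back (+x); a sloped control panel to -x, reaching 100 mm from the origin. In it an aluminium block, 100 x 100 mm, its face 94 mm above the worktop. Six 12 mm tube holes, 24 mm deep, in two rows 35 mm either side of the well are not used.
- well_mouth (a point): Centre of the mouth of the one large well, in the middle of the block's face, 94 mm above the worktop; z up. The well is 24 mm in diameter, with a 1.5 mm chamfer and a flat blind floor 40, 50 or 60 mm below the face; no pose tells which of these.
- well_balls (a point): Point on the well's axis, 11 mm below the face, level with two opposed spring balls in its +y and -y walls (heater's axes), each sticking out 2 mm. They drag on an insert with roughly 3 to 10 N all the way down, so that it does not drop in by its own weight; the 8 mm rod passes freely if kept within 5 mm of the axis.
- insert_tray: Fixed grey tray, 68 x 276 x 22 mm, origin under its centre, long side along its y. Three pockets 24.5 mm wide and 16 mm deep (floor 6 mm above the worktop) at y = +18, -42 and -102 mm hold the inserts, in any order; the rod's socket is at y = +92 mm.
- rod_socket (a point): Centre of the mouth of the depth rod's socket: a hole 10 mm in diameter, 32 mm deep, its top 6 mm flaring to 17 mm, in a round collar 30 to 37 mm wide on the tray; the mouth is 54 mm above the worktop.
- depth_rod_mid (a point): Half-way up the steel depth rod (132 mm long), 66 mm above its tip; z along the rod, up towards the handle. Stem 8 mm in diameter; the knurled dark handle, 15 mm in diameter, spans 24 to 66 mm above this point. At the start it stands upright in its socket (up to 5 degrees of lean), its top 154 mm above the worktop.
- depth_rod_tip: Lower end of the depth rod; the origin is the very tip, z up along the rod. Weighs about 0.1 kg with the rod.
- short_insert_mid (a point): Half-way up the short insert (37 mm above its nose's end), z up along it. Solid aluminium cylinder 22.5 mm in diameter with a steel pull stem on top, 12 mm in diameter and 34 mm high (gripped on its upper 30 mm). From the end of the nose to the shoulder below the stem: 40 mm; overall 74 mm; about 0.08 kg. Starts upright, nose down, in a tray pocket.
- short_insert_nose: Nose of the short insert, 15 mm in diameter and 3 mm long, with a cone above it; the origin is the centre of its flat end, 40 mm below the shoulder.
- medium_insert_mid (a point): Half-way up the medium insert (42 mm above its nose's end), z up along it. Solid aluminium cylinder 22.5 mm in diameter with a steel pull stem on top, 12 mm in diameter and 34 mm high (gripped on its upper 30 mm). From the end of the nose to the shoulder below the stem: 50 mm; overall 84 mm; about 0.08 kg. Starts upright, nose down, in a tray pocket.
- medium_insert_nose: Nose of the medium insert, 15 mm in diameter and 3 mm long, with a cone above it; the origin is the centre of its flat end, 50 mm below the shoulder.
- long_insert_mid (a point): Half-way up the long insert (47 mm above its nose's end), z up along it. Solid aluminium cylinder 22.5 mm in diameter with a steel pull stem on top, 12 mm in diameter and 34 mm high (gripped on its upper 30 mm). From the end of the nose to the shoulder below the stem: 60 mm; overall 94 mm; about 0.08 kg. Starts upright, nose down, in a tray pocket.
- long_insert_nose: Nose of the long insert, 15 mm in diameter and 3 mm long, with a cone above it; the origin is the centre of its flat end, 60 mm below the shoulder.
- cal_weight_200: Bystander: a knobbed metal weight, 27 mm wide, 48 mm high, standing behind the tray; origin under its centre.
- weigh_beaker: Bystander: a small light plastic beaker, 46 mm wide, 42 mm high; origin under its centre.

How it is judged:
By the outcome, as a careful person would: the job done as asked, in the order asked, and still so for the second after the job is handed in, with the robot touching nothing.
It also fails if it takes over 72 s, if anything falls off the work surface, if the arm or the gripper's body presses on something with over 40 N, if the wrist force passes 120 N, or if a joint passes its speed limit or range.

## Working session

There is one attempt and no reset: what is moved stays moved. The work goes in short steps, Python scripts to look and compute and a tool call to move; the robot and the scene stay as the last step left them, time stands still between calls to the robot, and variables do not carry over. Pictures are saved under pics/ and viewed, about 8 in all and at most 12, crops included, and the job is handed in when it is done.

Besides the shell and the picture viewer there is one more tool, called after ">>>" as name(argument=value, ...), one argument or row to a line, values as JSON. move_arm: Moves the arm, as the interface text tells. Its arguments: {"type":"object","properties":{"targets":{"type":"array"}},"required":["targets"]}

```bash
mkdir -p pics
python3 - <<'E'
from bench import status, viewer, order, robot
import cv2,numpy as np
np.set_printoptions(precision=4,suppress=True)
print(status.get_obs()); print(robot.grasp_offset)
for n in("scene","top"):
    im=viewer.snapshot(n); cv2.imwrite(f"pics/{n}0.png",im[:,:,::-1]); print(n,viewer.camera_model(n))
E
```

```text
{'time': 0.0, 'joint_positions': array([ 1.0799,  0.088 ,  1.3722, -0.    ,  1.6836, -0.1031]), 'qvel': array([ 0.001 ,  0.0016,  0.0015, -0.002 , -0.0003, -0.0019]), 'joint_torque': array([  0.0001, -34.0187, -30.2427,   0.0717,   0.0331,  -0.0002]), 'tool_pos': array([0.2077, 0.5087, 0.2043]), 'ee_rot': array([-3.1394, -0.0002,  2.7538]), 'wrist_force': array([ 0.3497, -0.3133,  0.0101]), 'wrist_torque': array([-0.0117,  0.011 ,  0.0355]), 'width': 0.09405934960667495}
0.0188
scene {'K': array([[446.8287,   0.    , 322.2906],
       [  0.    , 446.8287, 249.4103],
       [  0.    ,   0.    ,   1.    ]]), 'D': array([-0.0049,  0.    ,  0.    ,  0.    ,  0.    ]), 'xyz': array([-0.0081, -0.3154,  0.486 ]), 'attitude': array([ 1.0904,  0.0087, -0.9131])}
top {'K': array([[438.13  ,   0.    , 321.9622],
       [  0.    , 438.13  , 239.6815],
       [  0.    ,   0.    ,   1.    ]]), 'D': array([0.0261, 0.    , 0.    , 0.    , 0.    ]), 'xyz': array([0.4047, 0.1447, 0.9184]), 'attitude': array([ 0.2199,  0.0031, -1.7011])}
```

View pics/scene0.png

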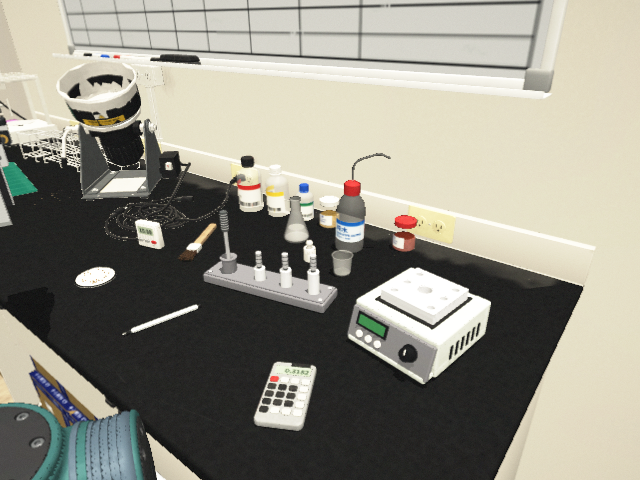

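View pics/top0.png

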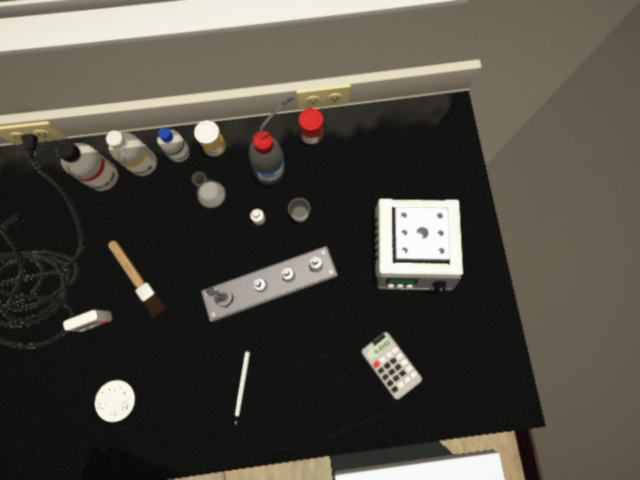

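The scene picture shows the tray with the rod at (225,235) and the inserts at (259,268), (286,275) and (313,280), getting taller away from the rod. The heater well is at (424,290). In the top picture the well is at (422,233), and the tray runs from (205,305) to (333,262).

Run:
```python
import cv2
def crop(n,x0,y0,x1,y1,s,o):
    im=cv2.imread(f"pics/{n}0.png")[y0:y1,x0:x1]
    im=cv2.resize(im,None,fx=s,fy=s,interpolation=cv2.INTER_CUBIC)
    for x in range((x0+9)//10*10,x1,10):
        cv2.line(im,((x-x0)*s,0),((x-x0)*s,6 if x%50 else 14),(0,255,255),1)
        if x%20==0: cv2.putText(im,str(x),((x-x0)*s,24),0,.4,(0,255,255))
    for y in range((y0+9)//10*10,y1,10):
        cv2.line(im,(0,(y-y0)*s),(6,(y-y0)*s),(0,255,255),1); cv2.putText(im,str(y),(8,(y-y0)*s+4),0,.4,(0,255,255))
    cv2.imwrite(f"pics/{o}.png",im)
crop("top",195,238,345,328,5,"c_toptray")
crop("scene",195,200,345,315,5,"c_sctray")
crop("top",365,190,475,300,5,"c_topheat")
```

```text
(no output)
```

View pics/c_toptray.png

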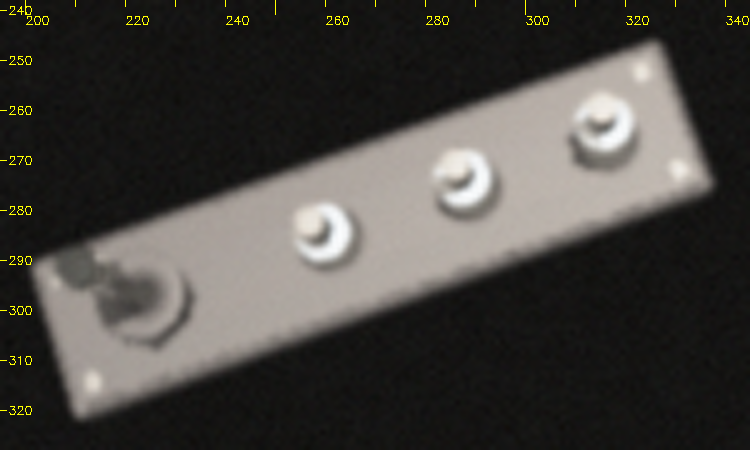

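View pics/c_sctray.png

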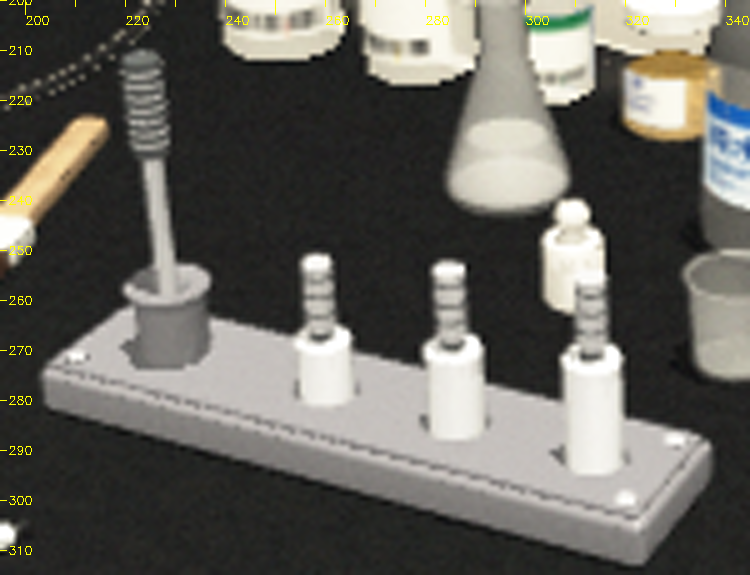

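View pics/c_topheat.png

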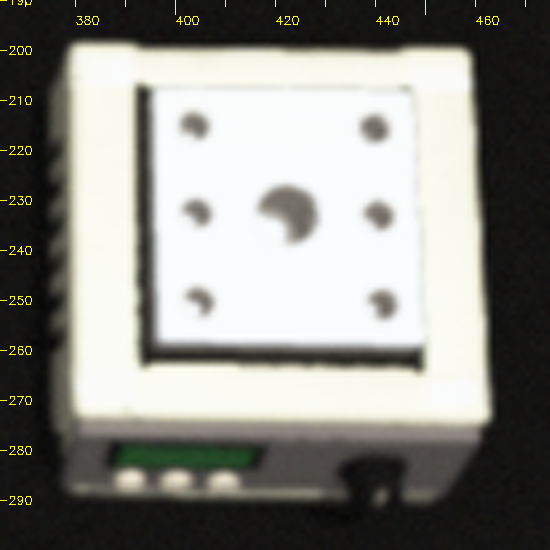

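The crops show the order from the socket outward: short, medium, long. The rod leans, with its handle top at about (210,290) in the top picture and its collar at about (224,298). The well centre is at about (422,232). Next I fit the poses.

```bash
cat > h.py <<'E'
import numpy as np, cv2
from scipy.spatial.transform import Rotation as R
from scipy.optimize import least_squares
from bench import status, viewer
np.set_printoptions(precision=4,suppress=True)
CM={n:viewer.camera_model(n) for n in("scene","top")}
def proj(n,P):
    c=CM[n]; Rc=R.from_euler('xyz',c['attitude']).as_matrix()
    Q=(np.atleast_2d(P)-c['xyz'])@Rc*[1,-1,-1]
    return cv2.projectPoints(Q,np.zeros(3),np.zeros(3),c['K'],c['D'])[0][:,0]
def onplane(n,uv,z):
    c=CM[n]; Rc=R.from_euler('xyz',c['attitude']).as_matrix()
    q=cv2.undistortPoints(np.array([[uv]],float),c['K'],c['D'])[0,0]
    d=Rc@[q[0],-q[1],-1]; return c['xyz']+d*(z-c['xyz'][2])/d[2]
def pl(p,P):
    c,s=np.cos(p[2]),np.sin(p[2]); P=np.atleast_2d(P)
    return np.c_[p[0]+c*P[:,0]-s*P[:,1],p[1]+s*P[:,0]+c*P[:,1],P[:,2]]
E
python3 - <<'E'
from h import *
O={'top':(195,238),'scene':(195,200)}
def px(n,u,v,o=None): o=o or O[n]; return np.array([o[0]+(u+.5)/5-.5,o[1]+(v+.5)/5-.5])
# collar end=+y ; left image end is collar
obs=[('top',(0,.018,.080),(308,220)),('top',(0,-.042,.090),(456,165)),('top',(0,-.102,.100),(603,108)),
('top',(0,.018,.046),(324,235)),('top',(0,-.042,.056),(464,180)),('top',(0,-.102,.066),(605,124)),
('top',(0,.092,.054),(147,297)),
('scene',(0,.018,.080),(317,260)),('scene',(0,-.042,.090),(449,268)),('scene',(0,-.102,.100),(590,275)),
('scene',(0,.018,.046),(323,335)),('scene',(0,-.042,.056),(453,347)),('scene',(0,-.102,.066),(591,355)),
('scene',(0,.092,.054),(167,285)),
('top',(.034,.138,.022),(32,263)),('top',(.034,-.138,.022),(660,40)),('top',(-.034,-.138,.022),(713,187)),('top',(-.034,.138,.022),(80,420))]
def fit(cams,sgn=1):
    f=lambda p:np.concatenate([(proj(n,pl(p,P))[0]-px(n,*uv)) for n,P,uv in obs if n in cams])
    best=min((least_squares(f,[.5,.2,y],loss='soft_l1') for y in np.arange(-3,3,.7)),key=lambda r:r.cost)
    return best
for cams in(['top'],['scene'],['top','scene']):
    r=fit(cams); print(cams,r.x,r.cost); print(r.fun.reshape(-1,2).round(1).tolist())
p=r.x
names=['short','medium','long','socket']
print(pl(p,[(0,.018,.08),(0,-.042,.09),(0,-.102,.1),(0,.092,.054)]))
# rod top triangulate at z .154
print('rodtop',onplane('top',px('top',78,265),.154),onplane('scene',px('scene',141,58),.154))
H=(365,190)
pts=[(195,126),(197,212),(200,302),(375,128),(379,215),(382,303),(288,214)]
W=np.array([onplane('top',px('top',u,v,H),.094) for u,v in pts]);print(W)
C=[onplane('top',px('top',u,v,H),.094) for u,v in[(152,87),(412,87),(425,346),(154,346)]];print('face',np.array(C),np.mean(C,0))
print('well scene',onplane('scene',(424.5,290.5),.094), proj('scene',[W[-1]]))
E
```

```text
['top'] [0.5282 0.24   0.2197] 2.8818632095806405
[[0.7, 0.6], [0.2, 0.2], [0.3, -0.0], [-0.0, -0.3], [0.0, -0.3], [0.2, -0.2], [-1.1, -0.2], [-1.1, 0.1], [0.2, -0.8], [1.0, 0.2], [-1.1, 0.5]]
['scene'] [0.5271 0.241  0.2176] 0.2988480811183414
[[-0.2, 0.2], [-0.0, -0.0], [0.1, 0.1], [-0.1, 0.3], [0.0, -0.2], [0.3, 0.1], [-0.0, -0.5]]
['top', 'scene'] [0.5278 0.2405 0.2189] 4.327215803549932
[[0.4, 0.8], [-0.0, 0.4], [0.1, 0.3], [-0.2, -0.1], [-0.2, -0.0], [-0.0, 0.1], [-1.3, -0.0], [0.2, 0.1], [0.4, -0.1], [0.6, -0.0], [0.3, 0.2], [0.5, -0.3], [0.7, 0.1], [0.4, -0.6], [-1.3, 0.3], [0.0, -0.5], [0.8, 0.5], [-1.3, 0.7]]
[[0.5239 0.2581 0.08  ]
 [0.5369 0.1995 0.09  ]
 [0.5499 0.141  0.1   ]
 [0.5078 0.3303 0.054 ]]
rodtop [0.5098 0.3295 0.154 ] [0.5058 0.3284 0.154 ]
[[ 0.6162 -0.041   0.094 ]
 [ 0.5821 -0.0359  0.094 ]
 [ 0.547  -0.031   0.094 ]
 [ 0.6062 -0.1102  0.094 ]
 [ 0.5718 -0.1052  0.094 ]
 [ 0.5376 -0.0998  0.094 ]
 [ 0.5767 -0.0705  0.094 ]]
face [[ 0.6341 -0.027   0.094 ]
 [ 0.6207 -0.1275  0.094 ]
 [ 0.519  -0.1128  0.094 ]
 [ 0.5324 -0.0107  0.094 ]] [ 0.5766 -0.0695  0.094 ]
well scene [ 0.5703 -0.072   0.094 ] [[425.4815 288.4838]]
```

>>> move_arm(
  targets=[
    [[-35,-5,0],[0,0,5.5],0],
    [[-69,-11,0],[0,0,11],0],
    [[-104,-16,0],[0,0,16.5],0],
    [[-138,-21,0],[0,0,22],0],
    [[-173,-26,0],[0,0,27.5],0],
    [[-207,-32,0],[0,0,33],0],
    [[-242,-37,0],[0,0,38.5],0],
    [[-276,-42,5],[0,0,44],0],
    [[-311,-47,15],[0,0,49.5],0],
    [[-345,-53,24],[0,0,55.2],0],
    [[-345,-53,24],[0,0,55.2],0],
    [[-345,-53,24],[0,0,55.2],0],
  ],
)

```text
time: 1.6
tool_pos: [0.5068, 0.3299, 0.1812]
ee_rot: [-3.14, -0.0, 1.791]
wrist_force: [-0.6, 0.2, -0.3]
width: 0.0473
```

```bash
cat > q.py <<'E'
from h import *
import sys
def st():
    o=status.get_obs(); print(o['time'],o['tool_pos'],o['ee_rot'],'F',o['wrist_force'],'T',o['wrist_torque'],'w',o['width']); return o
def snap(n,x0,y0,x1,y1,s,out,marks=()):
    im=viewer.snapshot(n)[:,:,::-1].copy(); cv2.imwrite(f"pics/full_{out}.png",im)
    im=cv2.resize(im[y0:y1,x0:x1],None,fx=s,fy=s,interpolation=cv2.INTER_CUBIC)
    for P in marks:
        u=(proj(n,P)[0]-[x0,y0]+.5)*s-.5; cv2.drawMarker(im,tuple(int(round(a)) for a in u),(0,0,255),0,9,1)
    for x in range((x0+9)//10*10,x1,10): cv2.putText(im,str(x),((x-x0)*s,10),0,.35,(0,200,255))
    for y in range((y0+9)//10*10,y1,10): cv2.putText(im,str(y),(0,(y-y0)*s+4),0,.35,(0,200,255))
    return im
def toolshift(target,o=None):
    o=o or status.get_obs(); Rm=R.from_euler('xyz',o['ee_rot']).as_matrix()
    return 1000*Rm.T@(np.array(target)-o['tool_pos'])
E
python3 - <<'E'
from q import *
o=st(); print(toolshift([.5078,.3297,.114]))
# predicted pix of rod top if upright; observed
s=[.5078,.3303]
print(proj('top',[[*s,.154]]),proj('scene',[[*s,.154]]),'obs',195+78.5/5-.5,238+265.5/5-.5,195+141.5/5-.5,200+58.5/5-.5)
a=snap('scene',190,150,350,300,5,'a',[[*s,.154],[*s,.054],[*o['tool_pos']]])
cv2.imwrite('pics/a.png',a[:600])
E
```

```text
1.6 [0.5068 0.3299 0.1812] [-3.1405 -0.0004  1.7912] F [-0.5933  0.2016 -0.2712] T [-0.0312  0.0736  0.0151] w 0.0473494098999383
[-0.4106  1.0245 67.181 ]
[[209.8035 291.8017]] [[222.9211 210.6545]] obs 210.2 290.6 222.8 211.2
```

View pics/a.png

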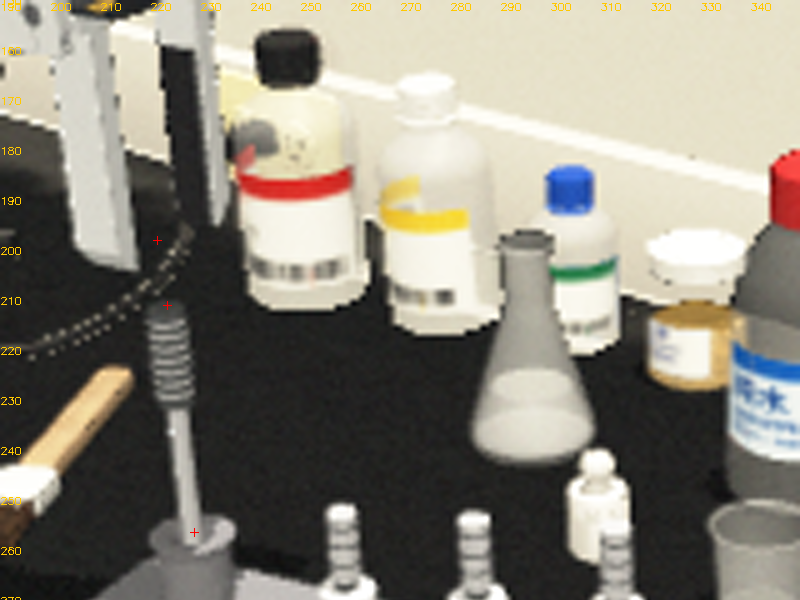

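The scene picture shows the fingers straddling the rod handle, with the handle top at (222,211) as predicted. The rod is nearly upright.

>>> move_arm(
  targets=[
    [[0,1,20],[0,0,0],0],
    [[0,1,40],[0,0,0],0],
    [[0,1,60],[0,0,0],0],
    [[0,1,67],[0,0,0],0],
    [[0,1,67],[0,0,0],0],
    [[0,1,67],[0,0,0],-0.4],
    [[0,1,67],[0,0,0],-1],
    [[0,1,67],[0,0,0],-1],
    [[0,1,67],[0,0,0],-1],
    [[0,1,67],[0,0,0],-1],
    [[0,1,67],[0,0,0],-1],
    [[0,1,67],[0,0,0],-1],
  ],
)

```text
time: 3.15
tool_pos: [0.5085, 0.3299, 0.1148]
ee_rot: [3.141, -0.0, 1.79]
wrist_force: [0.4, -0.9, 1.5]
width: 0.0145
```

```bash
python3 -c "
from q import *
st()"
```

```text
3.15 [0.5085 0.3299 0.1148] [ 3.141  -0.0002  1.7903] F [ 0.4124 -0.8827  1.467 ] T [-0.0666  0.0781  0.0409] w 0.014534407149944308
```

>>> move_arm(
  targets=[
    [[0,0,-15],[0,0,0],-1],
    [[0,0,-35],[0,0,0],-1],
    [[0,0,-60],[0,0,0],-1],
    [[0,0,-85],[0,0,0],-1],
    [[0,0,-98],[0,0,0],-1],
    [[-25,-1,-98],[0,0,0],-1],
    [[-65,-3,-98],[0,0,0],-1],
    [[-110,-6,-98],[0,0,0],-1],
    [[-155,-8,-98],[0,0,0],-1],
    [[-200,-10,-98],[0,0,0],-1],
    [[-245,-13,-98],[0,0,0],-1],
    [[-290,-15,-98],[0,0,0],-1],
    [[-335,-17,-98],[0,0,0],-1],
    [[-375,-19,-98],[0,0,0],-1],
    [[-395,-20,-98],[0,0,0],-1],
    [[-405,-21,-98],[0,0,0],-1],
    [[-405,-21,-98],[0,0,0],-1],
    [[-405,-21,-98],[0,0,0],-1],
    [[-405,-21,-98],[0,0,0],-1],
  ],
)

```text
time: 5.52
tool_pos: [0.576, -0.0688, 0.2126]
ee_rot: [3.141, -0.0, 1.792]
wrist_force: [0.1, -0.3, -0.5]
width: 0.0145
```

Run:
```python
from q import *
o=st(); t=o['tool_pos']; w=[.5767,-.0705,.094]
yaw=-.143;fc=pl([.5767,-.0705,yaw],[(sx*.05,sy*.05,.094) for sx in(-1,1) for sy in(-1,1)])
tip=t-[0,0,.0928]
ms=[w,tip,*fc]
a=snap('scene',370,200,480,350,4,'b',ms); b=snap('top',375,185,465,275,4,'b2',ms)
c=np.zeros((600,800,3),np.uint8); c[:600,:440]=a; c[:360,440:800]=b; cv2.imwrite('pics/b.png',c)
```

```text
5.525 [ 0.576  -0.0688  0.2126] [ 3.1413 -0.0003  1.792 ] F [ 0.0688 -0.326  -0.4941] T [-0.0474  0.0558  0.0062] w 0.014465606050942204
```

View pics/b.png

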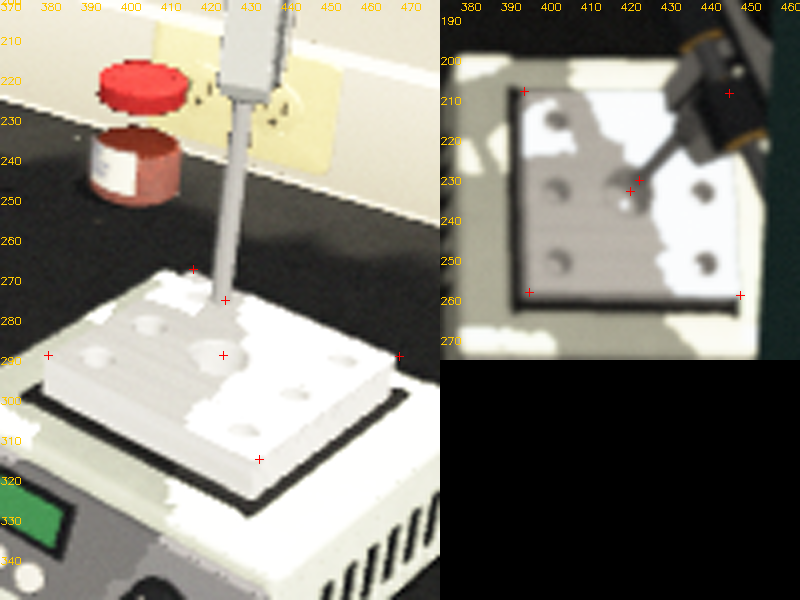

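The pictures show the rod tip about 25 mm above the face and over the well: tip at (425,275) and well at about (425.5,289) in the scene picture, tip at (425,230) and well at (422,233) in the top one. Projections agree to 1–2 px. Next I lower the rod.

>>> move_arm(
  targets=[
    [[-2,0,0],[0,0,0],-1],
    [[-2,0,10],[0,0,0],-1],
    [[-2,0,20],[0,0,0],-1],
    [[-2,0,30],[0,0,0],-1],
    [[-2,0,40],[0,0,0],-1],
    [[-2,0,50],[0,0,0],-1],
    [[-2,0,58],[0,0,0],-1],
    [[-2,0,62],[0,0,0],-1],
    [[-2,0,63],[0,0,0],-1],
    [[-2,0,63],[0,0,0],-1],
  ],
)

```text
time: 6.88
tool_pos: [0.5767, -0.072, 0.1498]
ee_rot: [3.141, 0.0, 1.79]
wrist_force: [-1.0, 0.2, -1.8]
width: 0.0146
```

>>> move_arm(
  targets=[
    [[0,0,1],[0,0,0],-1],
    [[0,0,2],[0,0,0],-1],
    [[0,0,2],[0,0,0],-1],
  ],
)

```text
time: 7.25
tool_pos: [0.5764, -0.0719, 0.1475]
ee_rot: [3.142, -0.0, 1.79]
wrist_force: [-0.3, 0.5, -1.6]
width: 0.0147
```

>>> move_arm(
  targets=[
    [[0,0,1],[0,0,0],-1],
    [[0,0,1],[0,0,0],-1],
  ],
)

```text
time: 7.5
tool_pos: [0.5766, -0.072, 0.1469]
ee_rot: [3.141, 0.0, 1.79]
wrist_force: [0.1, -0.2, 0.9]
width: 0.0143
```

>>> move_arm(
  targets=[
    [[0,0,1],[0,0,0],-1],
    [[0,0,1],[0,0,0],-1],
  ],
)

```text
time: 7.75
tool_pos: [0.5768, -0.072, 0.1467]
ee_rot: [3.14, 0.001, 1.79]
wrist_force: [-1.0, -0.2, 5.4]
width: 0.0142
```

>>> move_arm(
  targets=[
    [[0,0,1],[0,0,0],-1],
    [[0,0,1],[0,0,0],-1],
  ],
)

```text
time: 8.0
tool_pos: [0.5769, -0.0721, 0.1466]
ee_rot: [3.139, 0.001, 1.79]
wrist_force: [-1.3, 0.6, 8.3]
width: 0.0145
```

Contact came at TCP z = 146.7 mm, which puts the tip at about 54 mm. The well is 40 mm deep, so the short insert is the one. I return the rod first.

>>> move_arm(
  targets=[
    [[0,0,-10],[0,0,0],-1],
    [[0,0,-25],[0,0,0],-1],
    [[0,0,-45],[0,0,0],-1],
    [[0,0,-68],[0,0,0],-1],
    [[15,1,-68],[0,0,0],-1],
    [[45,2,-68],[0,0,0],-1],
    [[90,4,-68],[0,0,0],-1],
    [[135,7,-68],[0,0,0],-1],
    [[180,9,-68],[0,0,0],-1],
    [[225,12,-68],[0,0,0],-1],
    [[270,14,-68],[0,0,0],-1],
    [[315,16,-68],[0,0,0],-1],
    [[360,19,-68],[0,0,0],-1],
    [[390,20,-68],[0,0,0],-1],
    [[402,21,-68],[0,0,0],-1],
    [[407,21,-68],[0,0,0],-1],
    [[407,21,-68],[0,0,0],-1],
    [[407,21,-68],[0,0,0],-1],
  ],
)

```text
time: 10.25
tool_pos: [0.5087, 0.3288, 0.2126]
ee_rot: [3.141, 0.0, 1.789]
wrist_force: [-0.2, 0.6, -1.3]
width: 0.0146
```

```bash
python3 -c "
from q import *
st(); print(toolshift([.5085,.3299,.1148]))"
```

```text
10.25 [0.5087 0.3288 0.2126] [3.1414 0.0002 1.7888] F [-0.1961  0.5925 -1.3081] T [-0.0571  0.033   0.0096] w 0.014551975188954158
[ 1.0962  0.0229 97.7878]
```

>>> move_arm(
  targets=[
    [[1,0,20],[0,0,0],-1],
    [[1,0,40],[0,0,0],-1],
    [[1,0,56],[0,0,0],-1],
    [[1,0,64],[0,0,0],-1],
    [[1,0,72],[0,0,0],-1],
    [[1,0,80],[0,0,0],-1],
    [[1,0,88],[0,0,0],-1],
    [[1,0,94],[0,0,0],-1],
    [[1,0,96],[0,0,0],-1],
    [[1,0,97],[0,0,0],-1],
    [[1,0,97],[0,0,0],-1],
  ],
)

```text
time: 11.62
tool_pos: [0.5082, 0.3308, 0.1156]
ee_rot: [3.141, 0.0, 1.79]
wrist_force: [0.4, -0.3, -0.6]
width: 0.0146
```

>>> move_arm(
  targets=[
    [[0,0,0],[0,0,0],-0.5],
    [[0,0,0],[0,0,0],-0.2],
    [[0,0,0],[0,0,0],0],
    [[0,0,0],[0,0,0],0],
    [[0,0,-10],[0,0,0],0],
    [[0,0,-35],[0,0,0],0],
    [[0,0,-65],[0,0,0],0],
    [[-20,0,-65],[0,0,0],0],
    [[-50,0,-65],[0,0,0],0],
    [[-74,0,-65],[0,0,0],0],
    [[-74,0,-65],[0,0,0],0],
    [[-74,0,-65],[0,0,0],0],
  ],
)

```text
time: 13.12
tool_pos: [0.5239, 0.2585, 0.1797]
ee_rot: [-3.14, -0.0, 1.79]
wrist_force: [-0.4, 0.2, 0.4]
width: 0.0471
```

Run:
```python
from q import *
o=st(); t=o['tool_pos']; print(toolshift([.5239,.2581,.051]))
ms=[t,[.5239,.2581,.08],[.5239,.2581,.046]]
a=snap('scene',195,180,345,300,5,'c',ms); cv2.imwrite('pics/c.png',a)
```

```text
13.125 [0.5239 0.2585 0.1797] [-3.1404 -0.0004  1.7899] F [-0.3956  0.1846  0.3566] T [-0.0598  0.0574  0.0395] w 0.04709467524708458
[ -0.4262   0.0943 128.7477]
```

View pics/c.png

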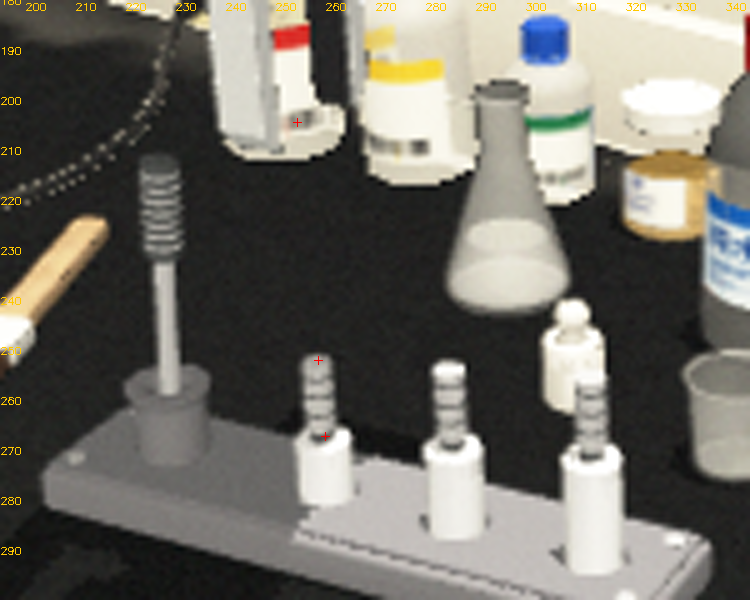

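The picture shows the rod back in its socket and upright, with its top at (227,211). The short insert's stem (258,252) is under the tool.

>>> move_arm(
  targets=[
    [[0,0,30],[0,0,0],0],
    [[0,0,60],[0,0,0],0],
    [[0,0,85],[0,0,0],0],
    [[0,0,105],[0,0,0],0],
    [[0,0,120],[0,0,0],0],
    [[0,0,127],[0,0,0],0],
    [[0,0,128],[0,0,0],0],
    [[0,0,128],[0,0,0],0],
    [[0,0,128],[0,0,0],-0.4],
    [[0,0,128],[0,0,0],-1],
    [[0,0,128],[0,0,0],-1],
    [[0,0,128],[0,0,0],-1],
    [[0,0,128],[0,0,0],-1],
    [[0,0,128],[0,0,0],-1],
  ],
)

```text
time: 14.92
tool_pos: [0.5243, 0.2586, 0.0525]
ee_rot: [3.141, -0.0, 1.79]
wrist_force: [0.3, -0.8, 0.2]
width: 0.0106
```

```bash
python3 -c "
from q import *
st()"
```

```text
14.925 [0.5243 0.2586 0.0525] [ 3.1415 -0.      1.7903] F [ 0.2505 -0.8035  0.2189] T [-0.135   0.0549  0.0185] w 0.01057364068822181
```

>>> move_arm(
  targets=[
    [[0,0,-10],[0,0,0],-1],
    [[0,0,-25],[0,0,0],-1],
    [[0,0,-55],[0,0,0],-1],
    [[0,0,-90],[0,0,0],-1],
    [[0,0,-120],[0,0,0],-1],
    [[0,0,-130],[0,0,0],-1],
    [[-25,-2,-130],[0,0,0],-1],
    [[-65,-4,-130],[0,0,0],-1],
    [[-110,-7,-130],[0,0,0],-1],
    [[-155,-10,-130],[0,0,0],-1],
    [[-200,-12,-130],[0,0,0],-1],
    [[-245,-15,-130],[0,0,0],-1],
    [[-285,-18,-130],[0,0,0],-1],
    [[-315,-19,-130],[0,0,0],-1],
    [[-328,-20,-130],[0,0,0],-1],
    [[-333,-20,-130],[0,0,0],-1],
    [[-333,-20,-130],[0,0,0],-1],
    [[-333,-20,-130],[0,0,0],-1],
  ],
)

```text
time: 17.18
tool_pos: [0.5772, -0.0696, 0.1826]
ee_rot: [3.141, -0.0, 1.792]
wrist_force: [0.4, -0.4, -1.0]
width: 0.0104
```

Run:
```python
from q import *
o=st(); t=o['tool_pos']; print(toolshift([.5767,-.0705,.1405]))
nose=t-[0,0,.0465]; w=[.5767,-.0705,.094]
ms=[w,nose]
a=snap('scene',370,200,480,350,4,'d',ms); b=snap('top',375,185,465,275,4,'d2',ms)
c=np.zeros((600,800,3),np.uint8); c[:600,:440]=a; c[:360,440:800]=b; cv2.imwrite('pics/d.png',c)
```

```text
17.175 [ 0.5772 -0.0696  0.1826] [ 3.1414 -0.0004  1.7918] F [ 0.4477 -0.3934 -0.9564] T [-0.085   0.0026 -0.0025] w 0.010415132042571794
[-0.7499 -0.6482 42.0519]
```

View pics/d.png

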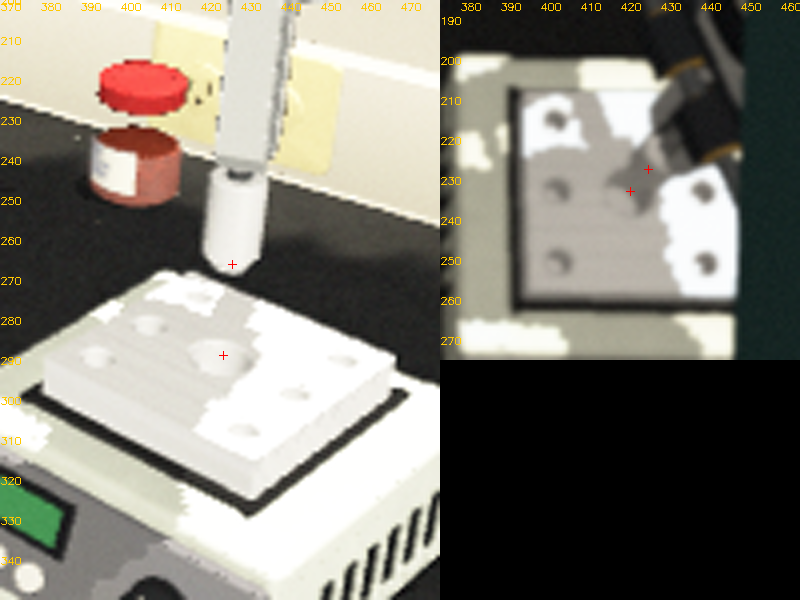

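The insert is held upright over the well, with its nose at (428,266) in the scene picture and the well at (425,289). Projections agree. Next I descend to just inside the mouth.

>>> move_arm(
  targets=[
    [[-1,-1,15],[0,0,0],-1],
    [[-1,-1,30],[0,0,0],-1],
    [[-1,-1,38],[0,0,0],-1],
    [[-1,-1,42],[0,0,0],-1],
    [[-1,-1,45],[0,0,0],-1],
    [[-1,-1,48],[0,0,0],-1],
    [[-1,-1,50],[0,0,0],-1],
    [[-1,-1,50],[0,0,0],-1],
  ],
)

```text
time: 18.27
tool_pos: [0.5767, -0.0714, 0.1327]
ee_rot: [3.141, -0.001, 1.791]
wrist_force: [-0.6, 1.0, 0.6]
width: 0.0105
```

```bash
python3 -c "
from q import *
st()"
```

```text
18.275 [ 0.5767 -0.0714  0.1327] [ 3.1405 -0.0008  1.7906] F [-0.5854  1.0181  0.6213] T [ 0.3    -0.0977 -0.0447] w 0.010534669569033686
```

>>> move_arm(
  targets=[
    [[0,0,2],[0,0,0],-1],
    [[0,0,4],[0,0,0],-1],
    [[0,0,6],[0,0,0],-1],
    [[0,0,8],[0,0,0],-1],
    [[0,0,10],[0,0,0],-1],
    [[0,0,10],[0,0,0],-1],
  ],
)

```text
time: 19.02
tool_pos: [0.577, -0.0713, 0.1233]
ee_rot: [3.14, -0.001, 1.791]
wrist_force: [0.5, 4.3, 3.9]
width: 0.0102
```

```bash
python3 -c "
from q import *
st()"
```

```text
19.025 [ 0.577  -0.0713  0.1233] [ 3.1396 -0.0006  1.7907] F [0.5278 4.2686 3.8778] T [ 1.0052 -0.1065 -0.0029] w 0.01023049393386032
```

>>> move_arm(
  targets=[
    [[0.6,0,2],[0,0,0],-1],
    [[0.6,0,4],[0,0,0],-1],
    [[0.6,0,6],[0,0,0],-1],
    [[0.6,0,8],[0,0,0],-1],
    [[0.6,0,10],[0,0,0],-1],
    [[0.6,0,12],[0,0,0],-1],
    [[0.6,0,14],[0,0,0],-1],
    [[0.6,0,16],[0,0,0],-1],
    [[0.6,0,18],[0,0,0],-1],
    [[0.6,0,18],[0,0,0],-1],
  ],
)

```text
time: 20.27
tool_pos: [0.577, -0.0711, 0.105]
ee_rot: [3.14, 0.0, 1.791]
wrist_force: [0.9, 4.8, 4.3]
width: 0.0104
```

```bash
python3 -c "
from q import *
st()"
```

```text
20.275 [ 0.577  -0.0711  0.105 ] [3.1397 0.0002 1.7905] F [0.8811 4.8158 4.3293] T [ 0.8082 -0.2691 -0.0492] w 0.010444871947462972
```

>>> move_arm(
  targets=[
    [[0.5,0,2],[0,0,0],-1],
    [[0.5,0,3.5],[0,0,0],-1],
    [[0.5,0,3.5],[0,0,0],-1],
  ],
)

```text
time: 20.65
tool_pos: [0.5769, -0.071, 0.1014]
ee_rot: [3.14, 0.001, 1.79]
wrist_force: [1.7, 3.7, 3.8]
width: 0.0098
```

>>> move_arm(
  targets=[
    [[0,0,1],[0,0,0],-1],
    [[0,0,1],[0,0,0],-1],
  ],
)

```text
time: 20.9
tool_pos: [0.5769, -0.071, 0.1005]
ee_rot: [3.14, 0.001, 1.79]
wrist_force: [1.5, 3.3, 5.0]
width: 0.0104
```

>>> move_arm(
  targets=[
    [[0,0,1],[0,0,0],-1],
    [[0,0,1],[0,0,0],-1],
  ],
)

```text
time: 21.15
tool_pos: [0.577, -0.071, 0.1005]
ee_rot: [3.139, 0.001, 1.79]
wrist_force: [0.5, 4.1, 7.9]
width: 0.0101
```

>>> move_arm(
  targets=[
    [[0,0,1],[0,0,0],-1],
    [[0,0,1],[0,0,0],-1],
  ],
)

```text
time: 21.4
tool_pos: [0.577, -0.071, 0.1004]
ee_rot: [3.139, 0.001, 1.79]
wrist_force: [-1.9, 4.9, 12.3]
width: 0.0103
```

>>> move_arm(
  targets=[
    [[0,0,1],[0,0,0],-1],
    [[0,0,2],[0,0,0],-1],
    [[0,0,3],[0,0,0],-1],
    [[0,0,3],[0,0,0],-1],
  ],
)

```text
time: 21.9
tool_pos: [0.5774, -0.0712, 0.1003]
ee_rot: [3.137, 0.002, 1.79]
wrist_force: [-4.0, 4.5, 20.7]
width: 0.0107
```

Firmly seated at about 21 N, with z stalled at the predicted height. I relax the load, release and retreat.

>>> move_arm(
  targets=[
    [[0,0,-3],[0,0,0],-1],
    [[0,0,-5],[0,0,0],-1],
    [[0,0,-5],[0,0,0],-0.6],
    [[0,0,-5],[0,0,0],-0.3],
    [[0,0,-5],[0,0,0],0],
    [[0,0,-5],[0,0,0],0],
    [[0,0,-15],[0,0,0],0],
    [[0,0,-40],[0,0,0],0],
    [[0,0,-75],[0,0,0],0],
    [[0,0,-120],[0,0,0],0],
    [[50,0,-120],[0,0,0],0],
    [[100,-40,-120],[0,0,0],0],
    [[140,-80,-120],[0,0,0],0],
    [[170,-120,-120],[0,0,0],0],
    [[200,-150,-120],[0,0,0],0],
    [[200,-150,-120],[0,0,0],0],
    [[200,-150,-120],[0,0,0],0],
  ],
)

```text
time: 24.02
tool_pos: [0.3869, 0.0915, 0.2158]
ee_rot: [3.14, 0.001, 1.791]
wrist_force: [0.2, 0.6, -0.9]
width: 0.0469
```

Run:
```python
from q import *
st()
ms=[[.577,-.071,.094],[.577,-.071,.128]]
a=snap('scene',370,235,480,345,4,'e',ms); b=snap('scene',195,195,345,315,2,'e2'); d=snap('top',195,185,465,328,1,'e3')
c=np.zeros((600,800,3),np.uint8); c[:440,:440]=a; c[:240,450:750]=b; c[250:393,450:720]=d; cv2.imwrite('pics/e.png',c)
```

```text
24.025 [0.3869 0.0915 0.2158] [3.1397 0.0006 1.7905] F [ 0.1918  0.5666 -0.8899] T [-0.1228  0.0746 -0.0001] w 0.04691448160666709
```

View pics/e.png

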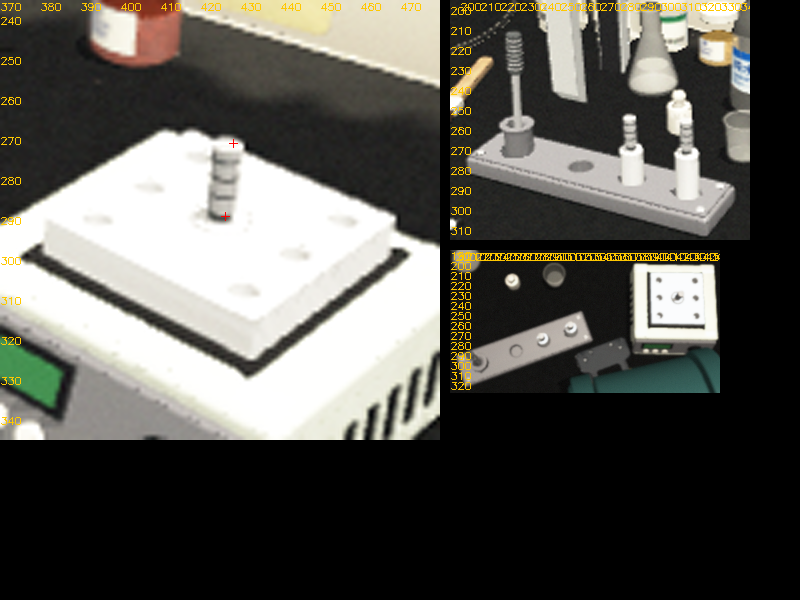

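The final pictures show the insert in the well with its stem top at (427,270), as predicted. Rod, other inserts, weight and beaker are in place. Unloading before release may have lifted the insert a fraction of a millimetre, so I check and re-seat it with the shut fingertips on the stem top, which should be at z = 128 mm if it is home.

>>> move_arm(
  targets=[
    [[-30,30,0],[0,0,0],-1],
    [[-70,60,0],[0,0,0],-1],
    [[-110,90,0],[0,0,0],-1],
    [[-150,120,0],[0,0,0],-1],
    [[-185,142,0],[0,0,0],-1],
    [[-200,150,0],[0,0,0],-1],
    [[-200,150,30],[0,0,0],-1],
    [[-200,150,55],[0,0,0],-1],
    [[-200,150,72],[0,0,0],-1],
    [[-200,150,82],[0,0,0],-1],
    [[-200,150,84],[0,0,0],-1],
    [[-200,150,84],[0,0,0],-1],
    [[-200,150,84],[0,0,0],-1],
  ],
)

```text
time: 25.8
tool_pos: [0.5768, -0.0709, 0.1321]
ee_rot: [3.14, 0.001, 1.79]
wrist_force: [-0.2, 0.5, 0.0]
width: 0.0005
```

```bash
python3 -c "
from q import *
st(); print(toolshift([.577,-.071,.128]))"
```

```text
25.8 [ 0.5768 -0.0709  0.1321] [3.1397 0.0008 1.7904] F [-0.2281  0.5179  0.0493] T [-0.04    0.0735  0.0088] w 0.0005477875907433311
[-0.0955  0.1538  4.1277]
```

>>> move_arm(
  targets=[
    [[0,0,2],[0,0,0],-1],
    [[0,0,3],[0,0,0],-1],
    [[0,0,3],[0,0,0],-1],
  ],
)

```text
time: 26.18
tool_pos: [0.5764, -0.0709, 0.1283]
ee_rot: [3.141, 0.0, 1.79]
wrist_force: [0.5, 0.4, 1.4]
width: 0.0007
```

>>> move_arm(
  targets=[
    [[0,0,1],[0,0,0],-1],
    [[0,0,1],[0,0,0],-1],
  ],
)

```text
time: 26.42
tool_pos: [0.5766, -0.071, 0.1282]
ee_rot: [3.14, 0.001, 1.79]
wrist_force: [-2.1, 0.5, 5.7]
width: 0.0005
```

>>> move_arm(
  targets=[
    [[0,0,2],[0,0,0],-1],
    [[0,0,2],[0,0,0],-1],
  ],
)

```text
time: 26.68
tool_pos: [0.5774, -0.071, 0.1282]
ee_rot: [3.137, 0.002, 1.79]
wrist_force: [-1.5, -0.3, 10.3]
width: -0.0001
```

>>> move_arm(
  targets=[
    [[0,0,1],[0,0,0],-1],
    [[0,0,2],[0,0,0],-1],
    [[0,0,2],[0,0,0],-1],
  ],
)

```text
time: 27.05
tool_pos: [0.5776, -0.071, 0.1281]
ee_rot: [3.136, 0.002, 1.791]
wrist_force: [-4.0, 1.0, 15.7]
width: 0.0007
```

The stem top is at 128.1–128.2 mm and does not move under 16 N, so the insert is fully home. I retreat and hand in.

>>> move_arm(
  targets=[
    [[0,0,-5],[0,0,0],-1],
    [[0,0,-20],[0,0,0],-1],
    [[0,0,-50],[0,0,0],-1],
    [[0,0,-90],[0,0,0],-1],
    [[0,0,-120],[0,0,0],-1],
    [[0,0,-120],[0,0,0],-1],
    [[0,0,-120],[0,0,0],-1],
    [[0,0,-120],[0,0,0],-1],
  ],
)

```text
time: 28.05
tool_pos: [0.5754, -0.0707, 0.2405]
ee_rot: [-3.138, -0.002, 1.79]
wrist_force: [0.2, 0.5, 0.4]
width: 0.0007
```

```bash
python3 -c "
from q import *
st()
from bench import order
print(order.close_job())"
```

```text
28.05 [ 0.5754 -0.0707  0.2405] [-3.1378 -0.0019  1.7904] F [0.2322 0.485  0.3809] T [-0.0808  0.0347 -0.0086] w 0.0007412414578059862
the job is handed in; nothing more can be done
None
```

The short insert is seated in the middle well with its shoulder level with the block's face, and I handed the job in at about 28 s of the 72 s allowed.

- **Depth:** the rod met the well floor gently, at about 8 N at most, 40 mm below the face. I then put it back in its socket.
- **Insert:** I pressed the short insert past the spring balls with up to 21 N. It stopped at the predicted height and I let go.
- **Last checks:** after releasing it I pressed the stem top with the shut fingertips. It stood at 128.1–128.2 mm (128 expected) and did not move under 16 N. The pictures taken just before that press showed the rod upright in its socket, and the other two inserts, the weight and the beaker in place. I took no further picture, and the arm ended clear of everything.
- **Disagreements:** during insertion there was a sideways force of about 4–5 N, and a small sideways shift did not remove it. The scene camera's projections were off by about 1–2 pixels. No check failed.

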